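Wedge up the glue-up jig

ROBOT

A 6-joint arm with a two-finger parallel gripper is mounted at the origin on a cart in front of the work surface, level with it; the furniture and walls round the work are solid. World frame = base frame: x ahead of the robot, y to its left, z up, the work surface at z = 0. Lengths are in m, angles in rad, forces in N, time in s.
With the tool pointing down it reaches from about 0.35 to 0.8 m from the base axis. Payload 7.3 kg.
Tool frame: the origin (TCP) lies midway between the tips of the shut fingers; the grasp point (between the pads) lies 19 mm behind it; z points along the fingers, y is the line along which they close (so a half turn about z gives the same grasp; the last joint's range is limited). The gripper opens to 85 mm and grips with 20 to 120 N. Pads are 22 mm wide; open, the fingers measure 114 mm over their backs; the gripper's body (76 mm by 85 mm) begins 54 mm behind the grasp point. The pads swing forward as they close: fully open they stand 13 mm farther back than shut.
Start: joints at [-1.461, 0.342, 1.524, -0, 1.275, -0.146], TCP at [0.133, -0.508, 0.231] pointing down, gripper open.
Joint ranges: [-2.53, 2.53], [-0.77, 2.02], [0.04, 2.7], [-1, 4.14], [0.28, 2.66], [-3.11, 3.11]. Speed limits (rad/s): [2.57, 2.57, 3.14, 3.14, 3.14, 3.14].

INTERFACE

Orientations are given as a unit quaternion [w, x, y, z].
In Python, from workcell import env, imaging gives the robot as it stands (env), with the cameras (imaging). Calls block until the motion is done:
- env.reach(position, orientation): joint-space move of the TCP to a pose.
- env.move_straight(position, rot=None, feed=0.15, guard=None): straight line of the TCP; rot=None keeps the orientation; feed is the mean speed in m/s. With guard (N) it stops when the force on the tool has changed by that much, and returns True; else False.
- env.set_joints(angles): joint-space move.
- env.grip(opening, newtons=None): finger opening in m; newtons is the grip in N (None keeps the last); returns when the fingers have stopped.
- env.pause(seconds).
- env.inverse_kinematics(position, orientation): joint angles nearest the present ones, or None.
- env.sense(): the state.
- imaging.capture(name): name is "scene" or "top" or "wrist"; returns a dict with "color" (400x640x3 uint8, blue, green, red), "vfov" (degrees; the focal length in pixels is half the picture's height over the tangent of half this angle, whatever the lens; pixels are square), "cx", "cy" (the principal point, pixels), "dist" ([k1, k2, p1, p2, k3] as OpenCV has them; the pictures are not rectified), "R" (3x3) and "t" (3): a world point X has camera coordinates R X + t; the wrist camera has in their place "hand_eye" (4x4, takes a point from camera to tool coordinates, whose origin is the TCP and whose axes are the flange's). Camera axes: x right, y down, z forward; pixel columns grow to the right and rows downward; lengths in m; the calibration is good to about 2 mm. A picture is of the moment at which its call begins: read the wrist's pose just before it. There is no depth.
A pose or a line that the arm cannot do raises env.PlanningError and nothing moves.
- env.job_done(): hands the job in; it is judged then, once.
The state is a dict: "time_s": time; "joint_pos": joint angles; "dq": joint speeds; "effort": joint torques, N m; "eef_pos": TCP position; "ee_rot": TCP orientation; "wrist_force": force on the tool from outside, world axes, zero at the start; "torque": the same for the moment, N m; "grip_width": finger opening in m; "finger_force": force on a finger pad.
Only numpy, scipy, OpenCV 4.12 (cv2) and the standard library are available. Lean on these libraries where they do the work, as an engineer would, in place of code of your own. Each camera call takes 0.05 s, during which the arm holds its last target. There are 200 camera calls.

TASK

Clamp the wooden workpiece in the glue-up jig: take the thicker of the two wedges from the rack and slide its point by hand into the channel between the fixed stop and the loose jaw until it sits lightly snug, without driving the jaw by hand. Only then pick up the loose rectangular wood block and knock the wedge in with it, with at least three separate taps on the butt, until it goes no further and the workpiece is held tight. Lay the block flat on the bench again, a few centimetres clear of the wedge, and leave the thin wedge in the rack and everything else where it is.

Things in the scene. Friction and masses are not known exactly. Their poses are not given: they have to be found in the camera images.
- jig: Glue-up jig of wooden battens screwed to the bench. Origin on the bench, on the inner face of the stop batten, level with the jaw's front end. +x: direction in which the wedge is driven; +y: direction in which the jaw clamps; z up. Stop batten: x -25..140 mm, y -30..0, 50 high, inner front corner chamfered 8 mm. The wedge's straight side runs along it.
- channel_mouth (a point): Middle of the front mouth of the wedge channel with the jaw at 0, on the bench (jig x 0, y 17.7 mm). The channel runs along the jig's +x between stop (y = 0) and jaw, tapering from 35.4 mm wide at the mouth; open in front, above and behind, its floor is the bench. Stop and jaw are taller than the wedge, with no room for fingers beside it in the channel.
- jaw_front (a point): Front end of the wooden jaw (jig x 0, y 43 mm at jaw 0, z 22). The jaw is 45 high, x 0..120 in the jig. With the joint at 0 its sloping inner face runs from y = 35.4 at x = 0 to y = 13.6 at x = 120 (the wedge's own slope, 2 in 11; front corner eased 6 mm) and its outer face is at y = 50.
- jig_fence (a point): Middle of the inner face of the fence batten (jig x 72.5, y 97, z 20 mm). Fence: x -5..150, y 97..125, 40 high; end batten beside it: x 125..150, y 45..97, 30 high. The workpiece lies between jaw and fence.
- jaw (a joint): Slide of the loose jaw along the jig's +y, m; starts at 0 to 0.0025. About 6 N of friction: pushing it with the wedge takes some 7 to 12 N on the butt, and it stays where left. At 0.007 the 40 mm workpiece is tight between jaw and fence. 1 mm of jaw takes 5.5 mm of wedge. Friction of wood is about 0.6, so the wedge does not slip back.
- workpiece: Dark wooden strip 40 x 120 x 20 mm, lying loose between jaw and fence, its long side (own y) along the jig's x. Origin: centre of its underside.
- thick_wedge: Thicker pale wooden wedge, 150 long (own x, point to +x), 36 high, 0.11 to 0.22 kg. Origin: centre of the underside of its 150 x 46 outline. Straight side at y = -23. Butt, x -75..-35, parallel, 46 wide; from x = -35 the +y side slopes evenly from y = 23 to y = 3 at x = 75. In the jig it lies the same way up with its axes along the jig's.
- thick_wedge_point (a point): Middle of the thick wedge's point end face (wedge x 75, y -10, z 18 mm; 26 mm wide). In the jig it reaches about x = 52 mm when snug with the jaw at 0 (5.5 mm more for each mm of jaw) and about 91 mm or a little more when the workpiece is tight.
- thick_wedge_butt (a point): Middle of the thick wedge's butt end face, where it is struck (wedge x -75, y 0, z 18 mm). In the rack the stall walls stand closer than a finger beside the butt, so there the wedge can be taken only by the sloping part that sticks out.
- thin_wedge: The thinner pale wedge, 150 long, 36 high, butt 28 wide and point 14 wide, in the other stall; axes as for the thick one. Too thin to clamp anything here.
- wedge_rack: Fixed plywood rack of two stalls without floor, open above and to its +x. Walls 10 thick, 50 high: three along x from -50 to 35 mm, centred at y = -64, 0 and 64; back wall at x -60..-50. Origin on the bench in the middle wall. Either wedge may be in either stall, lying on the bench, point to the rack's +x and sticking out about 67 mm.
- knock_block: Loose rectangular wood block 45 x 90 x 38 mm (own x, y, z), 0.16 to 0.26 kg, lying on the bench on the right, nearer than the rack. Origin: centre of its underside. The tool to tap with, for instance with a 45 x 38 end.
- sanding_block: Cork sanding block 61 x 112 x 30 mm, bystander; origin at the centre of its underside.
- glue_bottle: Upright glue bottle 58 mm across and 167 high, bystander; origin at the centre of its underside.
- pliers: Red pliers 57 x 188 x 13 mm, lying flat, bystander; origin at the centre of the underside.
- masking_tape: Roll of masking tape 96 mm across, 25 high, lying flat, bystander; origin at the centre of the underside.

How it is judged:
By the outcome, as a careful person would: the job done as asked, in the order asked, and still so for the second after the job is handed in, with the robot touching nothing.
It also fails if it takes over 67 s, if anything falls off the work surface, if the arm or the gripper's body presses on something with over 40 N, if the wrist force passes 120 N, or if a joint passes its speed limit or range.

## Working session

There is one attempt and no reset: what is moved stays moved. The work goes in short steps, each a Python script; the robot and the scene stay as the last script left them, time stands still between calls to the robot, and variables do not carry over. Pictures are saved under pics/ and viewed, at most 10 in all, crops included, and the job is handed in when it is done.

```bash
ls; mkdir -p pics
python3 - <<'E'
from workcell import env, imaging
import cv2,numpy as np
for n in ("scene","top"):
    c=imaging.capture(n); cv2.imwrite(f"pics/{n}0.png",c["color"])
    print(n,c["vfov"],c["cx"],c["cy"],c["dist"],np.round(c["R"],4).tolist(),np.round(c["t"],4).tolist())
s=env.sense(); print(s["time_s"],s["ee_rot"],s["eef_pos"],s["wrist_force"])
c=imaging.capture("wrist");print(np.round(c["hand_eye"],4).tolist(),c["vfov"])
E
```

```text
pics
workcell.py
scene 51.73979471155726 316.8402157884497 201.05043286379242 [-0.08363834  0.          0.          0.          0.        ] [[-0.8581, -0.5135, -0.0007], [-0.3788, 0.6338, -0.6744], [0.3467, -0.5784, -0.7384]] [0.4475, 0.2749, 0.8083]
top 52.12872397852744 318.642376316194 195.0085777464234 [-0.09214137  0.          0.          0.          0.        ] [[-0.0113, -0.9996, -0.0255], [-0.9874, 0.0152, -0.1574], [0.1577, 0.0234, -0.9872]] [-0.027, 0.545, 1.0623]
0.1 [-6.83650046e-04  9.91830971e-01  1.27557268e-01  2.41313266e-05] [ 0.13283496 -0.50756398  0.23069542] [0.2822328  0.56071096 0.07357488]
[[-0.0007, -0.9573, -0.2892, 0.0728], [1.0, -0.001, 0.0009, 0.0005], [-0.0011, -0.2892, 0.9573, -0.142], [0.0, 0.0, 0.0, 1.0]] 68.11558076299731
```

View pics/top0.png

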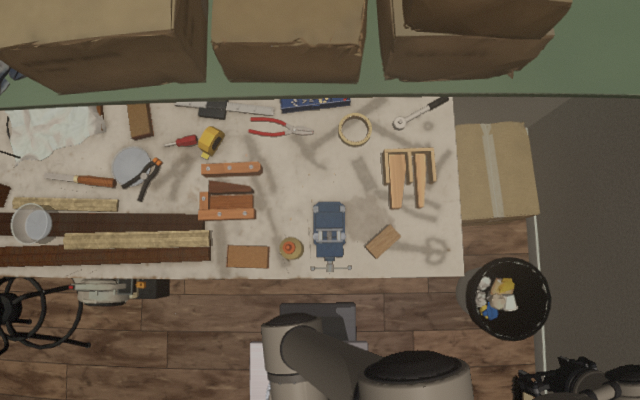

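View pics/scene0.png

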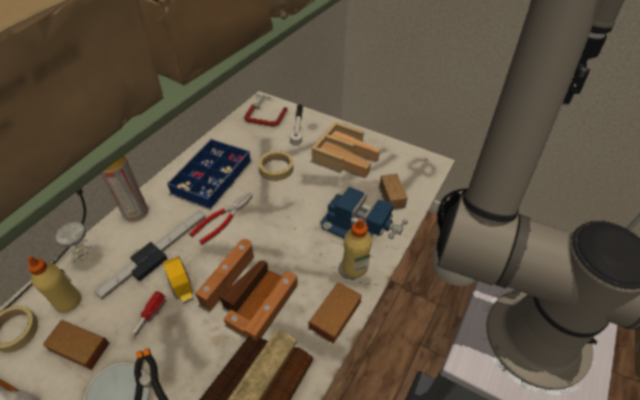

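The top view shows the jig at about (230,195) and the rack at about (412,180), opening toward the robot. The thicker wedge looks to be in its left stall, at (397,180). The knock block is at about (382,241), the vise is between them at (330,230), and a shelf overhangs the rear edge.

```bash
cat > h.py <<'E'
from workcell import env, imaging
import cv2,numpy as np
from scipy.spatial.transform import Rotation as Ro
def Rq(q): return Ro.from_quat([q[1],q[2],q[3],q[0]])
def down(a):
    "tool down, tool x axis at world angle a (tool y = closing line at a-90deg)"
    M=np.array([[np.cos(a),np.sin(a),0],[np.sin(a),-np.cos(a),0],[0,0,-1]])
    q=Ro.from_matrix(M).as_quat(); return [q[3],q[0],q[1],q[2]]
def K(c):
    f=c["color"].shape[0]/2/np.tan(np.radians(c["vfov"])/2)
    return np.array([[f,0,c["cx"]],[0,f,c["cy"]],[0,0,1]])
def cap(n):
    s=env.sense(); c=imaging.capture(n)
    if n=="wrist":
        T=np.eye(4);T[:3,:3]=Rq(s["ee_rot"]).as_matrix();T[:3,3]=s["eef_pos"]
        W=np.linalg.inv(T@np.array(c["hand_eye"])); c["R"],c["t"]=W[:3,:3],W[:3,3]
    return c
def ray(c,px,z):
    "pixels -> world points at height z"
    u=cv2.undistortPoints(np.array(px,float).reshape(-1,1,2),K(c),np.array(c["dist"]))[:,0]
    R=np.array(c["R"]);o=-R.T@np.array(c["t"])
    d=np.c_[u,np.ones(len(u))]@R
    z=np.broadcast_to(z,len(u))
    return o+d*((z-o[2])/d[:,2])[:,None]
def proj(c,X):
    return cv2.projectPoints(np.array(X,float).reshape(-1,1,3),cv2.Rodrigues(np.array(c["R"]))[0],np.array(c["t"]),K(c),np.array(c["dist"]))[0][:,0]
E
python3 - <<'E'
from h import *
c=cap("top")
# rack corners(top z .05), knock block centre, jig stop ends, fence, vise, shelf edge, bottle
for n,p,z in [("rack",[(385,150),(436,150),(437,180)],.05),("wedge tips",[(397,208),(420,206)],.036),("block",[(382,241)],.038),
 ("stop",[(199,220),(254,219),(254,207)],.05),("fence",[(201,175),(260,174)],.04),("vise",[(313,203),(347,203),(347,255),(330,270)],.1),("bottle",[(291,247)],.16),("shelf",[(230,103),(400,97)],.4)]:
    print(n,np.round(ray(c,p,z),3).tolist())
E
```

```text
rack [[0.665, -0.217, 0.05], [0.663, -0.357, 0.05], [0.58, -0.355, 0.05]]
wedge tips [[0.507, -0.245, 0.036], [0.511, -0.308, 0.036]]
block [[0.419, -0.202, 0.038]]
stop [[0.48, 0.29, 0.05], [0.481, 0.139, 0.05], [0.513, 0.14, 0.05]]
fence [[0.606, 0.292, 0.04], [0.606, 0.126, 0.04]]
vise [[0.515, -0.021, 0.1], [0.514, -0.108, 0.1], [0.382, -0.105, 0.1], [0.346, -0.062, 0.1]]
bottle [[0.402, 0.03, 0.16]]
shelf [[0.669, 0.125, 0.4], [0.674, -0.199, 0.4]]
```

Run:
```python
from h import *
import pickle
D={}
for nm,p in (("rack",[.50,-.26,.24]),("jig",[.50,.19,.24])):
    for a in (np.pi,0,np.pi/2,-np.pi/2):
        if env.inverse_kinematics(p,down(a)) is not None:
            break
    env.reach(p,down(a)); print(nm,a,env.sense()["time_s"],env.sense()["joint_pos"])
    c=cap("wrist");D[nm]=c;cv2.imwrite(f"pics/{nm}1.png",c["color"])
pickle.dump(D,open("D.pkl","wb"))
```

```text
rack 3.141592653589793 1.975 [-6.16459402e-01  4.06761134e-01  1.40106349e+00 -2.28055596e-04
  1.33382642e+00 -2.18565495e+00]
jig 3.141592653589793 3.675 [ 2.18159153e-01  3.53627415e-01  1.48216508e+00 -3.71828662e-04
  1.30571516e+00 -1.35128523e+00]
```

View pics/rack1.png

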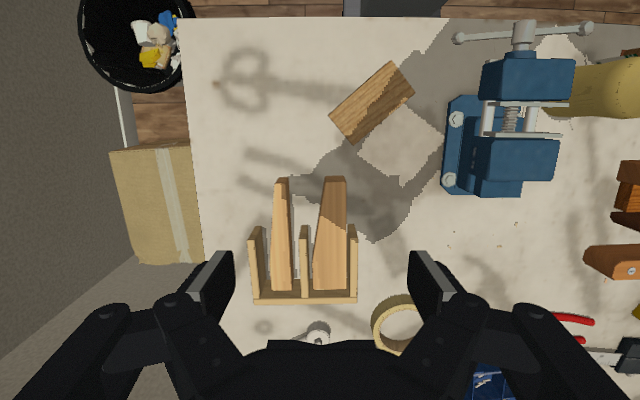

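View pics/jig1.png

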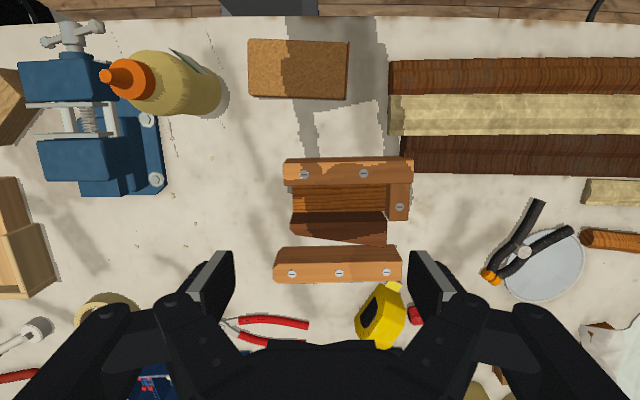

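The wrist pictures show the thick wedge in the stall at (330,235), with its straight side on the image right, and the block at (371,102). In the jig picture the stop batten is at (337,265), the jaw at (338,228), the fence at (348,170) and the end batten at (400,200). So jig +x runs image right (world +y), and the mouth is on the left near (285,240). I'll zoom in for accurate corners.

Run:
```python
from h import *
import pickle
D=pickle.load(open("D.pkl","rb"))
def crop(n,x0,y0,x1,y1,s,o):
    im=cv2.resize(D[n]["color"][y0:y1,x0:x1],None,fx=s,fy=s,interpolation=cv2.INTER_CUBIC)
    for x in range(x0,x1,10):
        cv2.line(im,((x-x0)*s,0),((x-x0)*s,12 if x%50==0 else 5),(0,0,255),1)
        if x%20==0: cv2.putText(im,str(x),((x-x0)*s,22),0,.35,(0,0,255),1)
    for y in range(y0,y1,10):
        cv2.line(im,(0,(y-y0)*s),(8,(y-y0)*s),(0,0,255),1)
        if y%20==0: cv2.putText(im,str(y),(9,(y-y0)*s+4),0,.35,(0,0,255),1)
    cv2.imwrite(o,im)
crop("rack",240,50,430,310,2,"pics/rc0.png")
crop("jig",265,150,425,290,5,"pics/jc.png")
a=cv2.imread("pics/rc0.png")
crop("rack",240,170,370,310,4,"pics/rc1.png");crop("rack",320,50,425,150,4,"pics/rc2.png")
a=cv2.imread("pics/rc1.png");b=cv2.imread("pics/rc2.png")
H=max(a.shape[0],b.shape[0]);b=cv2.copyMakeBorder(b,0,H-b.shape[0],0,0,0)
m=np.hstack([a,b]);print(m.shape);cv2.imwrite("pics/rc.png",m[:,:800] if m.shape[1]<=800 else cv2.resize(m,(800,int(m.shape[0]*800/m.shape[1]))))
```

```text
(560, 940, 3)
```

View pics/rc.png

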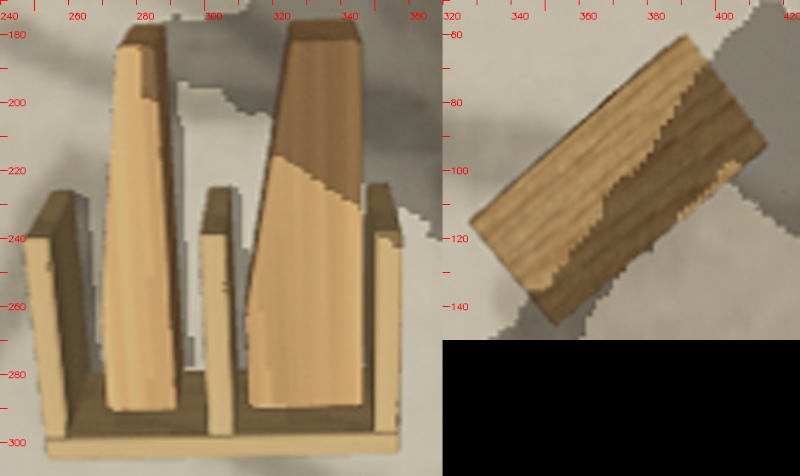

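View pics/jc.png

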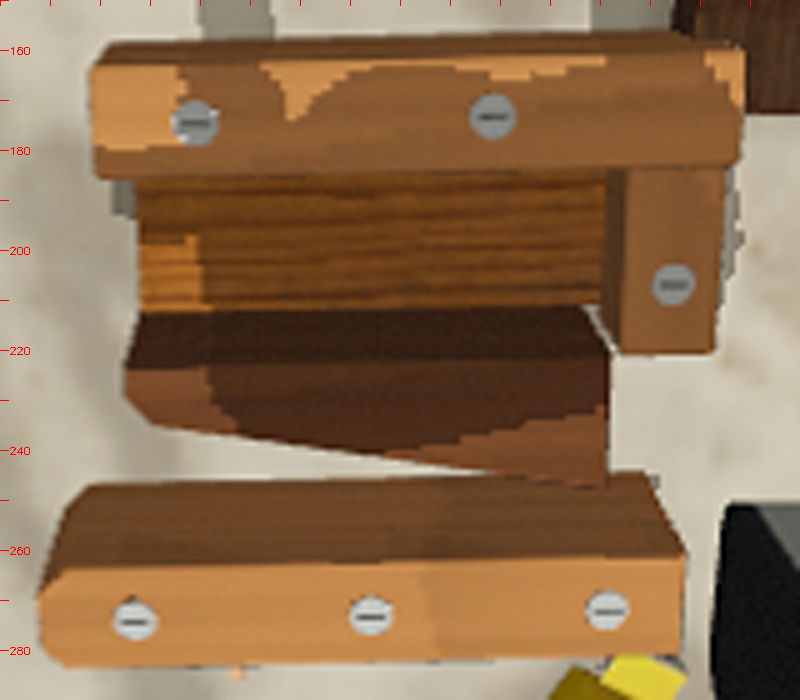

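The crops resolve the corners of the wedge, rack walls, block, jig battens and jaw. Next I fit planar poses to them.

```bash
cat > fit.py <<'E'
from h import *
import pickle
from scipy.optimize import least_squares
def fit(c,P,px,p0,jaw=None):
    P=np.array(P,float)/1000;px=np.array(px,float)
    def f(p):
        Q=P.copy()
        if jaw is not None: Q[jaw,1]+=p[3]
        X=np.c_[Ro.from_euler("z",p[2]).apply(Q)]+[p[0],p[1],0]
        return (proj(c,X)-px).ravel()
    r=least_squares(f,p0,loss="soft_l1"); return r.x,np.round(r.fun.reshape(-1,2),1).tolist()
E
python3 - <<'E'
from fit import *
D=pickle.load(open("D.pkl","rb"))
r=np.array;R_=D["rack"];J=D["jig"]
print("wedge",*fit(R_,[(75,3,36),(75,-23,36),(-75,23,36),(-75,-23,36),(-35,23,36)],[(324.6,182),(346,181.8),(313.1,289.9),(346.3,289),(312.3,260.5)],[.58,-.245,np.pi]))
print("rack",*fit(R_,[(35,5,50),(35,-5,50),(35,69,50),(35,59,50),(35,-59,50),(35,-69,50)],[(298.8,238.7),(307.6,238.7),(247.3,239.6),(254.1,239.6),(350.2,238.2),(357.8,238.2)],[.6,-.28,np.pi]))
print("block",*fit(R_,[(22.5,-45,38),(22.5,45,38),(-22.5,-45,38),(-22.5,45,38)],[(328.1,114.9),(391.2,60.6),(353,145.5),(415.3,92.6)],[.42,-.2,-.7+0]))
jc=r([(75,568),(685,557),(680,655),(92,68),(95,178),(745,50),(740,162),(620,352),(715,352),(608,485),(608,358),(125,368),(153,425)])/5+[265,150]
print("jig",*fit(J,[(-17,0,50),(140,0,50),(140,-30,50),(-5,125,40),(-5,97,40),(150,125,40),(150,97,40),(125,45,30),(150,45,30),(120,13.6,45),(120,50,45),(0,50,45),(6,34.3,45)],jc,[.6,.14,np.pi/2,0],[9,10,11,12]))
E
```

```text
wedge [ 0.58180763 -0.25199711  3.17007286] [[0.0, -0.6], [0.3, -1.0], [-0.3, 0.3], [0.6, 0.3], [-0.7, 3.3]]
rack [ 0.61055334 -0.28365209  3.15517224] [[-0.3, 0.2], [-0.9, 0.1], [-1.0, -0.0], [0.4, -0.1], [0.7, -0.0], [1.3, -0.1]]
block [ 0.41811774 -0.20525495 -0.21730107] [[-0.6, 0.4], [13.2, 72.3], [-16.4, -72.1], [0.7, -0.2]]
jig [6.09559386e-01 1.50694682e-01 1.59660244e+00 1.45531919e-03] [[-2.1, -0.2], [0.9, -1.1], [0.6, 0.2], [-1.6, -0.6], [-0.6, 0.7], [0.9, -0.5], [0.4, 0.5], [-0.0, 0.9], [0.5, 0.4], [0.0, 1.1], [1.2, -0.7], [-0.7, -0.2], [-0.7, 0.2]]
```

Run:
```python
from fit import *
D=pickle.load(open("D.pkl","rb"));R_=D["rack"];J=D["jig"]
print("block",*fit(R_,[(-22.5,-45,38),(-22.5,45,38),(22.5,-45,38),(22.5,45,38)],[(328.1,114.9),(391.2,60.6),(353,145.5),(415.3,92.6)],[.42,-.2,.7]))
print("tape",ray(R_,[(372,320),(395,294)],.025).round(3).tolist(),"pliers",ray(J,[(225,322),(250,345)],.01).round(3).tolist(),"vise",ray(J,[(140,195),(165,190)],.02).round(3).tolist())
# pick thick wedge
W=np.array([.5818,-.2520]);th=3.165
p=W+Ro.from_euler("z",th).apply([.045,-.0073,0])[:2]
env.grip(.055,70)
env.reach([*p,.12],down(th))
print("guard",env.move_straight([*p,.004],feed=.08,guard=8), env.sense()["eef_pos"])
env.grip(0.0,70); s=env.sense(); print(s["grip_width"],s["finger_force"],s["time_s"])
print(env.move_straight([*p,.13],feed=.1)); s=env.sense(); print(s["grip_width"],s["wrist_force"],s["torque"],s["time_s"])
c=cap("wrist");cv2.imwrite("pics/held.png",c["color"][150:400,180:460])
```

```text
block [ 0.41828985 -0.20526165  0.70670096] [[-0.7, 0.4], [0.3, -1.5], [-0.3, 0.5], [0.7, 0.2]]
tape [[0.715, -0.188, 0.025], [0.671, -0.158, 0.025]] pliers [[0.732, 0.042, 0.01], [0.775, 0.077, 0.01]] vise [[0.529, -0.046, 0.02], [0.522, -0.012, 0.02]]
guard False [ 0.53697804 -0.24596395  0.00453745]
0.03151753364295058 68.47950853407383 7.725
False
0.03135849626865871 [ 0.14911995 -0.73697822 -1.82961713] [-0.02216562  0.036558    0.00228163] 9.1333
```

View pics/held.png

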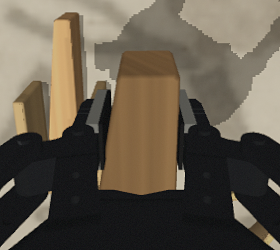

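The thick wedge is held at its sloping part (31.4 mm wide, as expected at local x = 45) and is clear of the rack. I'll set it down in line with the mouth and regrip it by the butt.

```bash
cat >> h.py <<'E'
JO=np.array([.60956,.15069]);JA=1.5966
def jw(x,y,z):
    "jig mm -> world m"
    d=Ro.from_euler("z",JA).apply([x/1000,y/1000,0]); return [JO[0]+d[0],JO[1]+d[1],z/1000]
def wj(p):
    "world m -> jig mm"
    return np.round(1000*Ro.from_euler("z",-JA).apply([p[0]-JO[0],p[1]-JO[1],p[2]]),1)
E
python3 - <<'E'
from h import *
q=down(JA)
env.reach(jw(-60,17,170),q)
env.move_straight(jw(-60,17,20),feed=.15)
print("down",env.move_straight(jw(-60,17,2),feed=.03,guard=4),env.sense()["eef_pos"][2])
env.grip(.06); env.move_straight(jw(-60,17,100),feed=.2)
env.reach(jw(-160,24,100),q)
c=cap("wrist");cv2.imwrite("pics/placed.png",c["color"])
import pickle;pickle.dump(c,open("P.pkl","wb")); print(env.sense()["time_s"])
E
```

```text
down True 0.0047472785235240025
14.2667
```

View pics/placed.png

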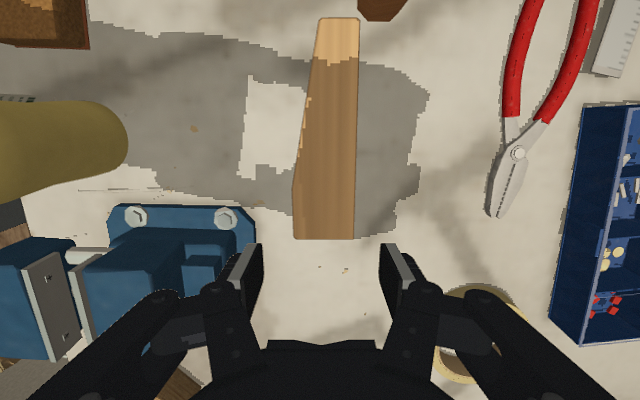

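The wedge lies straight in front of the mouth with its butt corners at (294,238) and (354,238) and its point at the top. The vise is clear to the left. I'll fit its pose, grip the butt and slide it in.

Run:
```python
from fit import *
c=pickle.load(open("P.pkl","rb"))
x,r=fit(c,[(75,3,36),(75,-23,36),(-75,23,36),(-75,-23,36)],[(321,18),(360,19),(294,238),(354,238)],[.585,.05,1.6])
print(x,wj([x[0],x[1],0]),r)
g=x[:2]+Ro.from_euler("z",x[2]).apply([-.055,0,0])[:2]
env.grip(.07,50)
env.reach([*g,.08],down(x[2])); print(env.move_straight([*g,.003],feed=.1,guard=8))
env.grip(0,50); s=env.sense();print(s["grip_width"],s["finger_force"],wj(s["eef_pos"]))
q=down(JA);x0=wj(s["eef_pos"])[0]
env.move_straight(jw(x0,25,5),rot=q,feed=.05); env.pause(.2)
print("tip x before",x0+130)
# advance point to x=30, straight side ~1.5 mm off the stop, then touch the stop
def show(n,h):
    s=env.sense(); e=wj(s["eef_pos"]); f=Ro.from_euler("z",-JA).apply(s["wrist_force"]); print(n,h,"tip",e[0]+130,"y",e[1]-23,"z",e[2],"F",f.round(1),"t",s["time_s"])
    return e
h=env.move_straight(jw(-100,25,5),feed=.05,guard=4); e=show("adv",h)
if not h:
    env.pause(.2);show("rest",0)
    h=env.move_straight(jw(-100,17,5),feed=.015,guard=2.5); e=show("stop",h)
```

```text
[0.5889317  0.04253023 1.59308726] [-107.6   23.4    0. ] [[-1.2, -0.5], [2.0, -1.4], [-0.6, 3.2], [0.4, 3.4]]
False
0.04534262283057527 52.423279881477356 [-162.7   23.     3.9]
tip x before -32.69999999999999
adv False tip 29.700000000000003 y 2.0 z 5.0 F [-0.1  0.1 -1.4] t 17.8917
rest 0 tip 29.799999999999997 y 2.0 z 5.0 F [ 0.5 -0.3 -1.6] t 18.0917
stop True tip 29.900000000000006 y -0.6999999999999993 z 4.2 F [ 0.6  0.4 -2.2] t 18.45
```

Run:
```python
from h import *
def show(n,h):
    s=env.sense(); e=wj(s["eef_pos"]); f=Ro.from_euler("z",-JA).apply(s["wrist_force"]); print(n,h,"tip",(e[0]+130).round(1),"y",(e[1]-23).round(1),"z",e[2],"F",f.round(1),"t",s["time_s"])
    return e
e=env.move_straight(jw(-100,22.7,5),feed=.02); env.pause(.1);show("back",0)
h=env.move_straight(jw(-60,22.7,5),feed=.03,guard=3.5); e=show("adv",h)
env.pause(.2); e=show("rest",h)
h=env.move_straight(jw(e[0],20,5),feed=.015,guard=2.5); e=show("stop",h); env.pause(.2); e=show("rest",h)
```

```text
back 0 tip 30.0 y -0.1 z 4.8 F [-0.3 -0.5 -2.7] t 18.8
adv True tip 58.0 y -0.9 z 4.9 F [ 1.3 -0.3 -0.3] t 19.7
rest True tip 57.3 y -0.8 z 4.3 F [ 1.  -2.  -0.9] t 19.9
stop True tip 57.2 y -0.8 z 4.1 F [-1.1  1.   3.7] t 20.1083
rest True tip 57.2 y -0.8 z 4.1 F [-1.1  1.3  5.4] t 20.3083
```

Run:
```python
from h import *
env.grip(.065)
e=wj(env.sense()["eef_pos"]); env.move_straight(jw(e[0],e[1],70),feed=.2)
env.move_straight(jw(-120,22,70),feed=.2); env.grip(0); env.move_straight(jw(-120,22,14),feed=.2); env.pause(.2)
f0=np.array(env.sense()["wrist_force"])
h=env.move_straight(jw(-70,22,14),feed=.02,guard=4.5)
s=env.sense(); e=wj(s["eef_pos"]);print(h,e,Ro.from_euler("z",-JA).apply(s["wrist_force"]-f0).round(1)); env.pause(.2);print(wj(env.sense()["eef_pos"]))
env.move_straight(jw(e[0]-25,22,20),feed=.1)
env.move_straight(jw(e[0]-40,22,190),feed=.25)
c=cap("wrist");cv2.imwrite("pics/snug.png",c["color"]);print(env.sense()["time_s"])
import pickle;pickle.dump(c,open("S.pkl","wb"))
```

```text
True [-98.7  22.5  13.6] [-1.2  0.1  0.4]
[-99.   22.9  13.1]
25.525
```

View pics/snug.png

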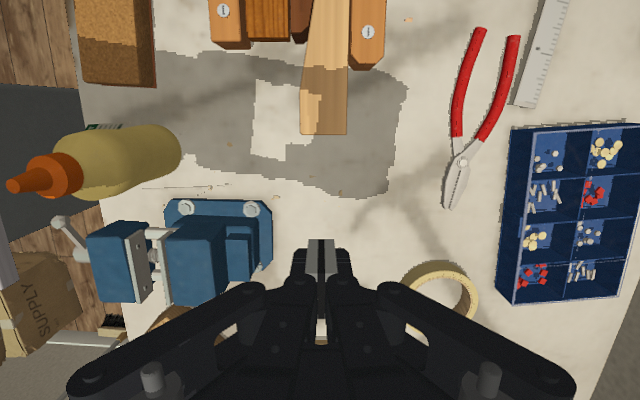

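The picture shows the wedge in the channel with its butt edge at (300–347,134), pointing straight down the channel. It stopped against the 4.5 N guard, so it is lightly snug. Next is the block.

Run:
```python
from h import *
import pickle
c=pickle.load(open("S.pkl","rb")); print("butt jig",[wj(p) for p in ray(c,[(300,134.5),(347,134.5)],.036)])
b=[.4183,-.2053];a=.7067+np.pi/2
env.grip(.07,100)
env.reach([*b,.13],down(a)); print(env.move_straight([*b,.004],feed=.12,guard=8))
env.grip(0,100); s=env.sense(); z0=s["eef_pos"][2]; print(s["grip_width"],s["finger_force"],z0)
env.move_straight([*b,.21],feed=.3)
env.reach(jw(-175,23,210),down(JA))
env.move_straight(jw(-175,23,z0*1000+1.5),feed=.25); env.pause(.2)
h=env.move_straight(jw(-110,23,z0*1000+1.5),feed=.06,guard=5); s=env.sense()
print(h,wj(s["eef_pos"]),s["grip_width"],s["time_s"])
env.move_straight(jw(wj(s["eef_pos"])[0]-15,23,z0*1000+1.5),feed=.15)
open("z0","w").write(str(z0*1000+1.5)); print(s["time_s"])
```

```text
butt jig [array([-88.2,  45.5,  36. ]), array([-88.2,  -0.4,  36. ])]
False
0.04382931547278264 102.3188853263855 0.004959652736178523
True [-131.6   23.6    5.9] 0.04366536280315184 32.6167
32.6167
```

```bash
cat > tap.py <<'E'
from h import *
def tap(x0,adv,guard,feed=.12):
    z=float(open("z0").read())
    h=env.move_straight(jw(x0+adv,23,z),feed=feed,guard=guard); s=env.sense(); e=wj(s["eef_pos"])
    env.move_straight(jw(e[0]-15,23,z),feed=.15); env.pause(.15)
    print(h,e,Ro.from_euler("z",-JA).apply(s["wrist_force"]).round(1),s["grip_width"].__round__(4),round(s["time_s"],1)); return e[0]
E
python3 - <<'E'
from tap import *
x=-131.6
for i in range(3): x=tap(x,9,35)
E
```

```text
False [-121.8   23.2    6.3] [-0.5 -0.  -2.5] 0.0437 33.2
False [-111.9   23.     6.5] [-0.3 -0.2 -2.8] 0.0439 34.0
True [-105.    22.8    6.3] [-3.4 -0.2  0.7] 0.0435 34.6
```

Run:
```python
from tap import *
x=-105
for i in range(4): x=tap(x,12,[40,50,60,60][i])
```

```text
True [-103.5   23.     6.1] [-3.7 -0.  -0.2] 0.0435 35.3
True [-102.7   22.6    6.3] [-7.  -0.3  2.2] 0.0437 35.9
True [-101.5   23.     6.2] [-6.8 -1.1  2.2] 0.0438 36.6
True [-100.6   22.7    6.2] [-6.3 -0.3  1.4] 0.0436 37.2
```

Run:
```python
from tap import *
x=tap(-100.6,5,5,.04)
for i in range(3): x=tap(x,12,60)
x=tap(x,5,5,.04)
```

```text
True [-100.7   23.1    6.2] [-2.2 -0.   2. ] 0.0434 38.1
True [-99.8  22.7   6.6] [-6.9  0.8  2.8] 0.0436 38.7
True [-97.9  22.6   6.9] [-6.2  1.8  5.3] 0.044 39.4
True [-95.9  22.1   7.1] [-6.6  1.3  5.4] 0.0433 40.0
True [-96.   22.3   7.1] [-1.8  1.   3.5] 0.0436 40.9
```

The last taps show small drift, which could be the wedge creeping or the block slipping in the grip. I'll lay the block down 6 cm clear and look.

Run:
```python
from h import *
import pickle
z=float(open("z0").read())
env.move_straight(jw(-165,23,z),feed=.15)
print(env.move_straight(jw(-165,23,z-4),feed=.02,guard=4),wj(env.sense()["eef_pos"]))
env.grip(.065); env.move_straight(jw(-165,23,80),feed=.2)
env.reach(jw(-90,22,200),down(JA)); c=cap("wrist"); pickle.dump(c,open("F.pkl","wb")); print(env.sense()["time_s"])
im=c["color"]; cv2.imwrite("pics/final.png",cv2.resize(im[0:300,170:450],None,fx=2,fy=2,interpolation=cv2.INTER_CUBIC))
```

```text
True [-165.8   22.1    7. ]
43.5167
```

View pics/final.png

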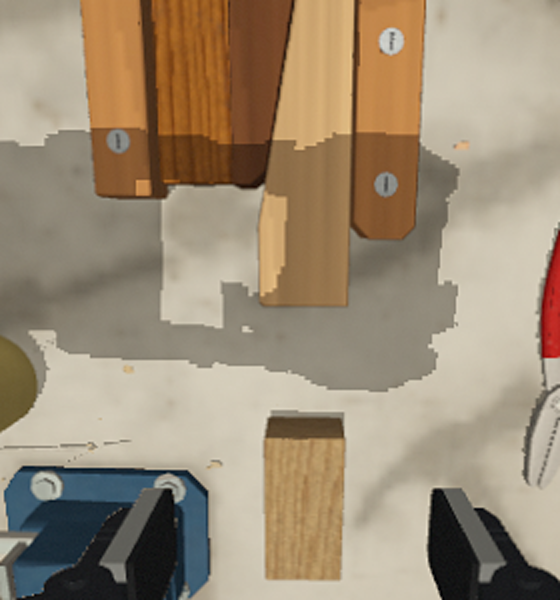

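The picture shows the wedge deep in the channel with its butt at (259–347,305), the jaw against the workpiece, and the block lying flat and clear below it.

Run:
```python
from h import *
import pickle
c=pickle.load(open("F.pkl","rb"))
P=lambda l:[(170+x/2,y/2) for x,y in l]
print("butt",[wj(p).tolist() for p in ray(c,P([(259,305),(347,305)]),.036)])
print("block",[wj(p).tolist() for p in ray(c,P([(265,437),(344,437),(265,578),(341,578)]),.038)])
print("stop end",wj(ray(c,P([(385,239)]),.05)[0]),"fence end", wj(ray(c,P([(125,196)]),.04)[0]), "jaw inner/outer at front",[wj(p).tolist() for p in ray(c,P([(262,185),(232,183)]),.045)], "wp",[wj(p).tolist() for p in ray(c,P([(160,183),(231,183)]),.02)])
```

```text
butt [[-58.8, 45.7, 36.0], [-58.8, 0.5, 36.0]]
block [[-130.3, 43.8, 38.0], [-130.2, 0.7, 38.0], [-219.1, 45.5, 38.0], [-219.0, 0.6, 38.0]]
stop end [-25.5 -15.9  50. ] fence end [ -5.3 109.4  40. ] jaw inner/outer at front [[-0.8, 42.5, 45.0], [0.1, 56.7, 45.0]] wp [[1.7, 96.5, 20.0], [1.5, 60.0, 20.0]]
```

Tip at 91.2 mm and jaw at about 7 mm, so the workpiece is tight. The drift was the block slipping in the grip against a wedge that had already stopped. The block lies flat, about 71 mm clear of the butt.

```bash
python3 -c "
from h import *
env.pause(.3); print(env.job_done())"
```

```text
the job is handed in; nothing more can be done
None
```

The job is handed in: the thick wedge was slid in snug by hand, then knocked in with ten taps of the block until it stopped. By camera its point is at about 91 mm and the jaw at about 7 mm, so the workpiece is tight; the block lies about 7 cm clear, and the thin wedge was not touched.

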